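Count along the rail and push the timer into the third gap

ROBOT

A 6-joint arm with a two-finger parallel gripper is mounted at the origin on a cart in front of the work surface, level with it; the furniture and walls round the work are solid. World frame = base frame: x ahead of the robot, y to its left, z up, the work surface at z = 0. Lengths are in mm, angles in rad, forces in N, time in s.
With the tool pointing down it reaches from about 275 to 750 mm from the base axis. Payload 10.2 kg.
Tool frame: the origin (TCP) lies at the very end of the fingers, on their centre line; the grasp point (between the pads) lies 19 mm behind it; z points along the fingers, y is the line along which they close (so a half turn about z gives the same grasp; the last joint's range is limited). The gripper opens to 85 mm and grips with 20 to 120 N. Pads are 22 mm wide; open, the fingers measure 114 mm over their backs; the gripper's body (76 mm by 85 mm) begins 54 mm behind the grasp point. The pads swing forward as they close: fully open they stand 13 mm farther back than shut.
Start: joints at [1.107, 0.313, 1.498, -0, 1.331, -0.223], TCP at [125.214, 509.855, 210.894] pointing down, gripper open.
Joint ranges: [-2.94, 2.94], [-0.97, 2.17], [0.19, 2.56], [-1.23, 4.37], [0.02, 3.11], [-2.88, 2.88]. Speed limits (rad/s): [2.39, 2.39, 3.01, 3.14, 3.14, 3.14].

INTERFACE

Orientations are given as a unit quaternion [w, x, y, z].
In Python, from rig import ctrl gives the robot as it stands.
- The arm moves only by the shell command python3 -m inch 'ROWS' [OPENING] [FORCE]. ROWS is text: rows parted by semicolons, each of 6 numbers parted by spaces: the shift along the tool's x, y, z in mm, then the turn, a rotation vector about the tool's x, y, z in units of 6 degrees (1.0 is 6 degrees). A call has exactly 10 rows; each row shifts and turns the commanded pose from where the row before left it, along the tool's axes as they then stand; what a row does not reach is not made up. A row lasts 1/12 s, in which the tool goes at most 41.7 mm and 7.16 degrees, less where a joint would pass 70% of its speed; a pose out of reach is approached as far as the arm can. A call with a gripper value outside its range is refused whole. OPENING is the opening, from 0 (shut) to 1 (fully open), set as the call begins (- or left out, the last holds). The fingers move at their own pace and stop on an object; FORCE is the grip in N (left out, the last holds). Time passes only in rows, so rows that do not move let the fingers close, or fill a call up. It gives the time, the measured TCP pose, the force, the opening and the grip force at its end, in the units of the state.
- ctrl.sense(): the state, without advancing time (a new reading comes with each control period).
- ctrl.capture(name): name is "scene" or "top" or "wrist"; returns a dict with "image" (420x560x3 uint8, red, green, blue), "intrinsics" (3x3 intrinsics, pixels), "rvec" (rotation vector, rad) and "tvec" (3), from world to camera coordinates, as OpenCV has them. Camera axes: x right, y down, z forward; pixel columns grow to the right and rows downward; lengths in mm; the calibration is good to about 2 mm. A picture is of the moment at which its call begins. There is no depth.
- ctrl.finish_job(): hands the job in; it is judged then, once.
The state is a dict: "time_s": time; "joints": joint angles; "dq": joint speeds; "tau": joint torques, N m; "eef_pos": TCP position; "ee_rot": TCP orientation; "force": force on the tool from outside, world axes, zero at the start; "wrist_torque": the same for the moment, N m; "grip_width": opening from 0.0 (shut) to 1.0 (fully open); "grip_force": force on a finger pad.
Only numpy, scipy, OpenCV 4.12 (cv2) and the standard library are available. Lean on these libraries where they do the work, as an engineer would, in place of code of your own. Each camera call takes 0.05 s, during which the arm holds its last target. There are 200 camera calls.

TASK

The kitchen timer lives in the third gap of the wooden divider rack, counted from the end whose corner post has the round knob. With the fingers closed, count the gaps off with a light fingertip press on top of the sprung steel rail, over the first gap, then the second, then the third and no further, never pressing the rail down to its stop; then push the timer along the worktop into that third gap until it is fully home against the back fence, and let go. Do not lift or tip the timer, and leave the other things where they are.

Things in the scene. Friction and masses are not known exactly. Their poses are not given: they have to be found in the camera images.
- rack: fixed wooden divider rack on the worktop, 326 mm long, turned 0.2 to 0.4 rad clockwise; origin on the worktop at mid-length. Axes: -x the open front (to the robot), +x the back, y along the rack, z up. Three dividers (6 mm thick, 40 mm high) at y = -78, 0, 78 mm and end panels (10 mm) at y = -158, 158 mm make four gaps 72 mm wide, centred at y = -117, -39, 39, 117 mm, without a floor.
- fence_mid (a point): middle of the front face of the rack's back fence, at the worktop: x = +30 mm, y = 0 in the rack's frame. The fence is 20 mm high and 10 mm thick and closes the back of all four gaps; the dividers reach forward from it to x = -18 mm. A corner post, 18 mm across and 50 mm high, stands at each end at x = 37 mm, y = -158 and 158 mm.
- knob: round wooden knob, 30 mm across and 28 mm high, fixed on one of the rack's two corner posts; origin at its underside, 50 mm above the worktop. The gap next to it is the first. It may be at either end of the rack.
- flat_cap: flat wooden disc, 22 mm across and 4 mm thick, on the corner post at the other end; origin at its underside. The gap next to it is the fourth.
- rail_mid (a point): middle of the rail's top line: a round steel bar 8 mm thick, 302 mm long, that runs the length of the rack along its y at x = +37 mm over the back fence, between the corner posts; its top is 58 mm above the worktop when free. It sinks straight down when pressed. Wall cabinets hang 0.47 m above the worktop just behind: come in low or lean the hand back.
- rail (a joint): how far the sprung rail is pressed down, in m: 0 free, 0.016 at its stop; it gives from about 1 N, then 0.5 N per mm (4 N at 6 mm, 9 N at the stop), and springs back. Presses of 1 to 14 mm count, the closed fingertips within 30 mm of the gap's centre along the rail; sliding on the pressed rail or lifting between gaps are both fine.
- timer: round white kitchen timer with a dark base, 62 mm across, 54 mm tall, light, loose, standing on the worktop in front of the rack, anywhere along its length; origin at the centre of its underside. Home against the fence its centre is at about x = -1 mm in the rack's frame.
- pegs: bystander: white clothes pegs bundle, 15x72x12 mm, lying in one of the two outer gaps; loose, leave it
- small_cup: bystander: small white handled cup, 51 mm tall, on the worktop left of the work; loose, leave it
- tin: bystander: flat tin, 63x105x26 mm, left of the work; loose, leave it
- mug: bystander: dark mug, 99 mm tall, behind the rack to the right; loose, leave it
- jar: bystander: white jar with wooden lid, 74 mm wide, 85 mm tall, behind the rack; loose, leave it
- spice: bystander: glass spice jar with green cap, 46 mm wide, 106 mm tall, behind the rack; loose, leave it
- keys: bystander: bunch of keys, 8 mm thick, far right; loose, leave it
- packet: bystander: flat brown packet, 68x185x14 mm, far left; loose, leave it
There are look-alikes about, which are no part of the job. What is shaped like the timer but green or purple is not meant.

How it is judged:
By the outcome, as a careful person would: the job done as asked, in the order asked, and still so for the second after the job is handed in, with the robot touching nothing.
It also fails if it takes over 72 s, if anything falls off the work surface, if the arm or the gripper's body presses on something with over 40 N, if the wrist force passes 120 N, or if a joint passes its speed limit or range.

## Working session

There is one attempt and no reset: what is moved stays moved. The work goes in short steps, Python scripts to look and compute and a shell command to move; the robot and the scene stay as the last step left them, time stands still between calls to the robot, and variables do not carry over. Pictures are saved under pics/ and viewed, at most 10 in all, crops included, and the job is handed in when it is done.

```bash
mkdir -p pics; ls; python3 - <<'E'
from rig import ctrl
import cv2,pickle
d={}
for n in("scene","top"):
    c=ctrl.capture(n); d[n]=c; cv2.imwrite(f"pics/{n}0.png",cv2.resize(c["image"][:,:,::-1],None,fx=1.4,fy=1.4,interpolation=cv2.INTER_CUBIC))
    print(n,c["rvec"],c["tvec"],c["intrinsics"])
pickle.dump(d,open("d.pkl","wb"))
s=ctrl.sense();print(s)
E
```

```text
pics
scene [ 2.20585135 -0.8186625   0.37412726] [-402.17392937  293.58276112 1564.01808112] [[527.33145069   0.         277.79749361]
 [  0.         527.33145069 213.89791655]
 [  0.           0.           1.        ]]
top [ 2.20295586 -2.16778813  0.08806483] [ -20.07628033  562.77431805 1632.90206794] [[437.31704939   0.         275.94270896]
 [  0.         437.31704939 202.26480286]
 [  0.           0.           1.        ]]
{'time_s': 0.1, 'joints': array([ 1.10657810e+00,  3.13380745e-01,  1.49835424e+00,  1.68549256e-05,
        1.33099875e+00, -2.23399946e-01]), 'dq': array([ 0.000288  , -0.00203547, -0.00111787,  0.00013686, -0.00122821,
       -0.00139264]), 'tau': array([ 2.55412764e-03, -4.12903154e+01, -2.60146129e+01, -1.13709473e-04,
        2.91497730e-03, -3.47468657e-06]), 'eef_pos': array([125.10408423, 509.62003082, 210.40170869]), 'ee_rot': array([-2.00022614e-04,  1.20120366e-01,  9.92759171e-01, -5.34395168e-04]), 'force': array([-0.40794386, -0.53536668, -0.24348656]), 'wrist_torque': array([ 0.00378327, -0.00269856,  0.0335157 ]), 'grip_force': 0.0, 'grip_width': 0.9994047419110614}
```

View pics/scene0.png

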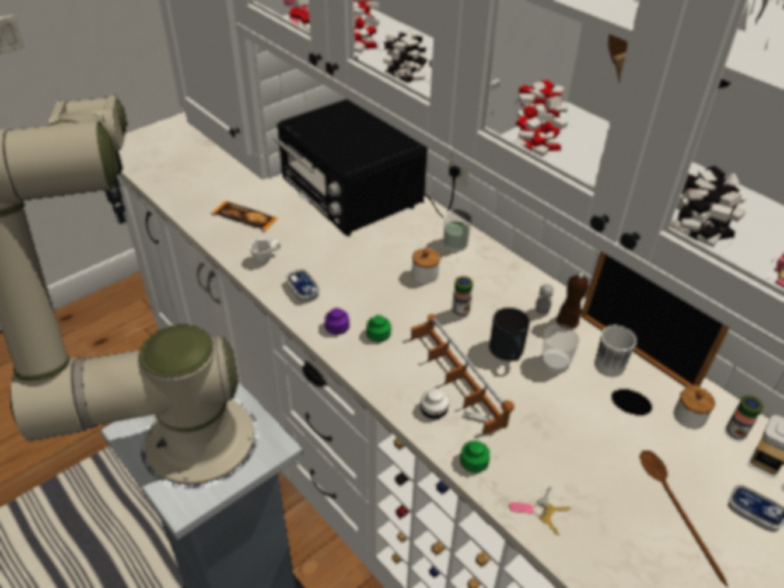

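View pics/top0.png

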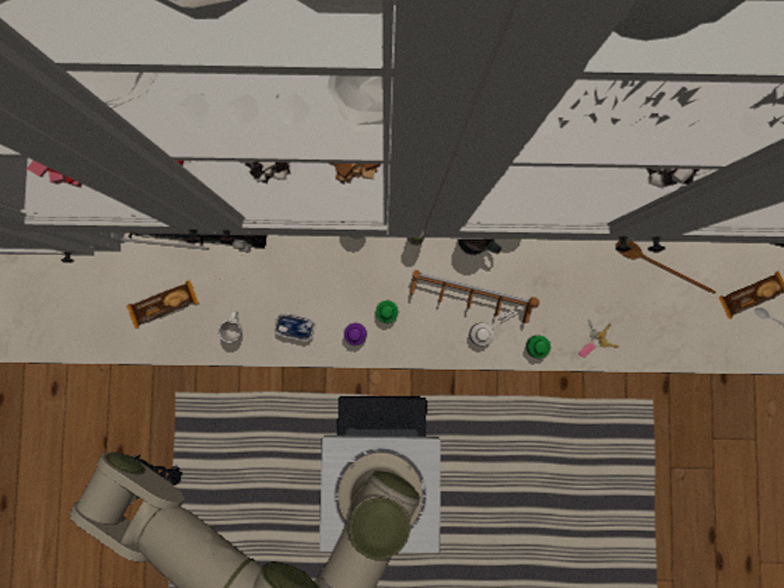

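The knob looks to be at the right (−y) end: scene (508,408), top (534,302). The candidates by shape are white at scene (434,402), green at (475,456) and (378,327), and purple at (337,320). The white one with a dark base fits the timer, so I'll confirm it in a crop.

```bash
python3 - <<'E'
import cv2,pickle,numpy as np
d=pickle.load(open("d.pkl","rb"))
a=d["scene"]["image"][215:315,280:380,::-1]; b=d["top"]["image"][180:265,285:395,::-1]
a=cv2.resize(a,None,fx=5,fy=5,interpolation=cv2.INTER_CUBIC)
cv2.imwrite("pics/sc.png",a)
cv2.imwrite("pics/tc.png",cv2.resize(b,None,fx=7,fy=7,interpolation=cv2.INTER_CUBIC))
E
```

```text
(no output)
```

View pics/sc.png

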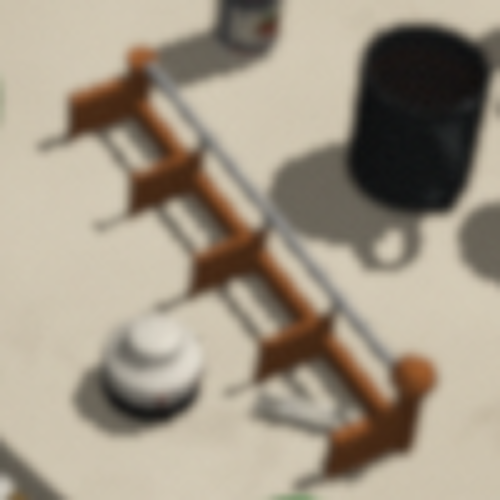

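View pics/tc.png

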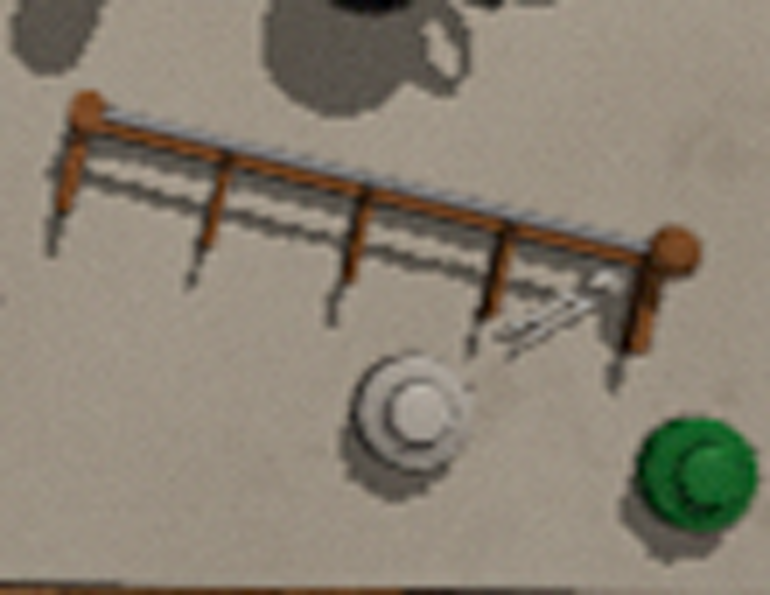

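The crops confirm it. The white timer with the dark base is at scene crop (152,370) and top crop (412,410). The round knob is on the right post at top crop (674,250) and the flat cap on the left at (87,109). The pegs lie in the gap beside the knob. Next I fit the rack's pose from both views.

```bash
cat >h.py <<'E'
import cv2,pickle,numpy as np
from scipy.optimize import least_squares
def proj(c,P): return cv2.projectPoints(np.float64(P).reshape(-1,1,3),np.float64(c["rvec"]),np.float64(c["tvec"]),c["intrinsics"],None)[0].reshape(-1,2)
def R(a): return np.array([[np.cos(a),-np.sin(a)],[np.sin(a),np.cos(a)]])
def w(p,L):
    L=np.atleast_2d(np.float64(L)); return np.c_[L[:,:2]@R(p[2]).T+p[:2],L[:,2]]
E
python3 - <<'E'
from h import *
d=pickle.load(open("d.pkl","rb"))
L=[(37,-158,64),(37,158,54),(-18,78,40),(-18,0,40),(-18,-78,40),(-18,158,40),(-18,-158,40)]
S=np.array([(413,375),(140,57),(133,180),(196,262),(262,345),(70,95),(333,437)])/5+[280,215]
T=np.array([(674,250),(87,109),(207,247),(350,281),(487,317),(64,210),(634,350)])/7+[285,180]
for o in((1,1),(1,0),(0,1)):
    f=lambda p:np.r_[o[0]*(proj(d["scene"],w(p,L))-S),o[1]*(proj(d["top"],w(p,L))-T)].ravel()
    r=least_squares(f,[450,-200,-.25],loss="soft_l1"); print(r.x,np.round(r.fun.reshape(-1,2),1).tolist() if o==(1,1) else "")
    if o==(1,1): np.save("rack.npy",r.x); p=r.x
ts=np.array([152,372])/5+[280,215]; tt=np.array([412,410])/7+[285,180]
for n,t in(("scene",ts),("top",tt)):
    r=least_squares(lambda q:(proj(d[n],[*q,27])-t).ravel(),[400,-200]); print(n,r.x,"rack frame",R(p[2]).T@(r.x-p[:2]))
for y in(-117,-39,39): print(w(p,[[37,y,58]]))
print(w(p,[[-1,39,0],[-120,39,0]]))
E
```

```text
[ 5.16816749e+02 -2.36487659e+02 -2.24452104e-01] [[0.3, 0.7], [0.1, 0.1], [-0.8, -0.5], [-0.8, -0.7], [-0.6, -0.1], [-0.3, 0.8], [-0.1, 0.3], [-0.2, -0.3], [0.1, -0.3], [0.1, -0.4], [0.0, -0.3], [0.8, -0.4], [-0.2, -0.2], [0.7, -0.0]]
[ 5.17878214e+02 -2.36810435e+02 -2.24409526e-01] 
[ 5.15779391e+02 -2.35766788e+02 -2.25516720e-01] 
scene [ 425.28935867 -274.52402723] rack frame [-80.76569544 -57.45372768]
top [ 430.25070037 -267.75894514] rack frame [-77.43452253 -49.75408261]
[[ 526.84769552 -358.78802775   58.        ]]
[[ 544.20833049 -282.74456416   58.        ]]
[[ 561.56896546 -206.70110058   58.        ]]
[[ 524.52214986 -198.24335534    0.        ]
 [ 408.50712209 -171.75725841    0.        ]]
```

```bash
python3 - <<'E'
from h import *
d=pickle.load(open("d.pkl","rb"))
for px in((392,237),(560,238)):
    t=np.array(px)/1.4
    r=least_squares(lambda q:(proj(d["top"],[*q,470])-t).ravel(),[600,-200]); print(r.x)
E
python3 -m inch '-30 -38 0 0 0 0;-30 -38 0 0 0 0;-30 -38 0 0 0 0;-30 -38 0 0 0 0;-30 -38 0 0 0 0;-30 -38 0 0 0 0;-30 -38 0 0 0 0;-30 -38 0 0 0 0;-30 -38 0 0 0 0;-30 -38 0 0 0 0' 0
```

```text
[620.87597708 -18.75176813]
[ 624.45274112 -351.57990288]
time_s: 0.93
eef_pos: [298.0, 128.8, 211.0]
ee_rot: [0.0, 0.12, 0.993, 0.0]
force: [1.6, 1.5, 1.0]
grip_width: 0.001
grip_force: 0.0
```

```bash
python3 -m inch '-20 -34 -5 0 0 0;-20 -34 -5 0 0 0;-20 -34 -5 0 0 0;-20 -34 -5 0 0 0;-20 -34 -5 0 0 0;-20 -34 -5 0 0 0;-20 -34 -5 0 0 0;-20 -34 -5 0 0 0;-20 -34 -5 0 0 0;-11 -9 0 0 0 0'
python3 - <<'E'
from h import *
from rig import ctrl
c=ctrl.capture("wrist"); pickle.dump(c,open("w.pkl","wb"))
cv2.imwrite("pics/w1.png",cv2.resize(c["image"][:,:,::-1],None,fx=1.4,fy=1.4))
print(c["rvec"],c["tvec"])
p=np.load("rack.npy")
print(proj(c,w(p,[[37,-158,64],[37,158,54],[-18,0,40],[-18,-78,40],[-79,-53,27]]))*1.4)
E
```

```text
time_s: 1.77
eef_pos: [408.6, -225.2, 255.9]
ee_rot: [0.0, 0.122, 0.993, -0.001]
force: [0.7, 0.7, -0.6]
grip_width: 0.001
grip_force: 0.0
[-2.30201665 -1.79849715 -0.23977416] [ 119.98765416 -480.19497261  301.74644908]
[[214.94300091 447.35109552]
 [610.43417501 433.88777597]
 [413.03002737 367.20653921]
 [316.34713183 368.97016835]
 [345.38765813 291.10561885]]
```

View pics/w1.png

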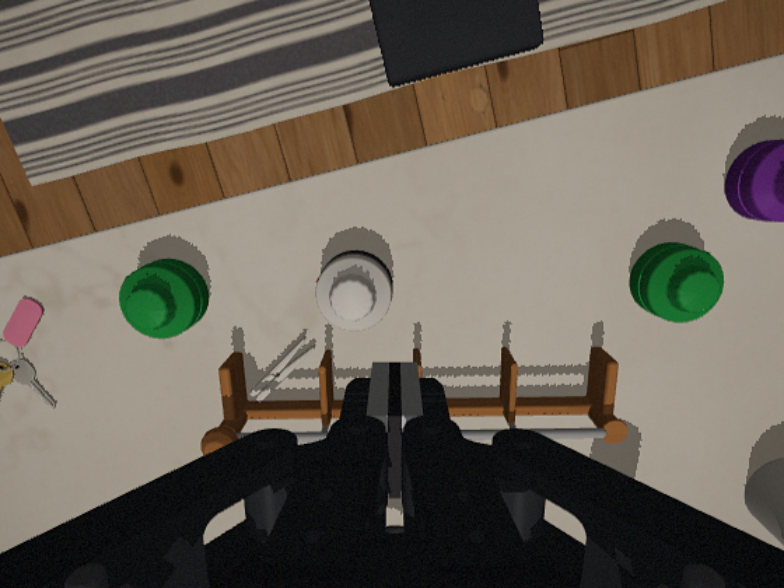

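The wrist view shows the timer at (354,290), the pegs in the knob-side gap at (285,368), and the knob at (218,438). The arm was still settling, so I take the picture again and fit all three views.

```bash
python3 -m inch '0 0 0 0 0 0;0 0 0 0 0 0;0 0 0 0 0 0;0 0 0 0 0 0;0 0 0 0 0 0;0 0 0 0 0 0;0 0 0 0 0 0;0 0 0 0 0 0;0 0 0 0 0 0;0 0 0 0 0 0'
python3 - <<'E'
from h import *
from rig import ctrl
c=ctrl.capture("wrist"); pickle.dump(c,open("w.pkl","wb"))
im=c["image"][:,:,::-1]
p=np.load("rack.npy")
o=cv2.resize(im[150:350,60:480],None,fx=1.9,fy=1.9,interpolation=cv2.INTER_CUBIC)
for q in (proj(c,w(p,[[37,-158,64],[37,158,54],[-18,0,40],[-18,-78,40],[-18,78,40],[-18,158,40],[-18,-158,40],[-79,-53,27],[-79,-53,54]]))-[60,150])*1.9: cv2.circle(o,tuple(int(v) for v in q),3,(255,0,255),-1);print(q)
cv2.imwrite("pics/w2.png",o)
E
```

```text
time_s: 2.65
eef_pos: [408.3, -220.8, 255.9]
ee_rot: [-0.0, 0.12, 0.993, -0.0]
force: [0.1, -0.1, 0.2]
grip_width: -0.001
grip_force: 0.0
[169.17004213 323.77479097]
[705.61623009 306.83941338]
[438.43152107 215.72818756]
[307.29168827 217.74766237]
[569.79289949 213.70530108]
[704.75324651 211.62699265]
[173.01884842 219.81538361]
[346.96391111 112.27018254]
[341.85175242 124.20681225]
```

View pics/w2.png

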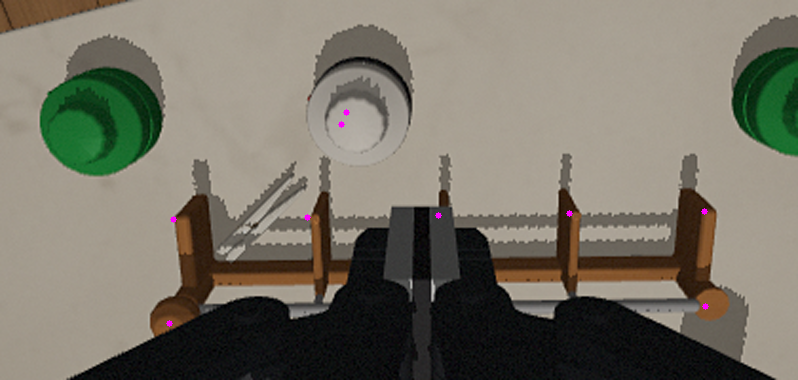

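```bash
python3 -m inch '0 0 0 0 -1 0;0 0 0 0 -1 0;0 0 0 0 -1 0;-13 -15 28 0 0 0;-13 -15 28 0 0 0;-13 -15 28 0 0 0;-13 -15 28 0 0 0;-13 -15 28 0 0 0;-13 -15 28 0 0 0;-12 -15 28 0 0 0'
python3 -m inch '0 0 0 0 0 0;0 0 0 0 0 0;0 0 0 0 0 0;0 0 0 0 0 0;0 0 0 0 0 0;0 0 0 0 0 0;0 0 0 0 0 0;0 0 0 0 0 0;0 0 0 0 0 0;0 0 0 0 0 0'
cat >>h.py <<'E'
def where():
    from rig import ctrl
    p=np.load("rack.npy"); s=ctrl.sense(); q=R(p[2]).T@(s["eef_pos"][:2]-p[:2]); print("rack xyz",np.round([*q,s["eef_pos"][2]],1),"F",np.round(s["force"],2),"t",s["time_s"])
E
python3 - <<'E'
from h import *
p=np.load("rack.npy"); p[:2]+=R(p[2])@[0,2]; np.save("rack.npy",p); where()
E
```

```text
time_s: 3.53
eef_pos: [526.0, -358.5, 95.9]
ee_rot: [0.155, 0.119, 0.981, -0.019]
force: [1.4, -0.1, 0.2]
grip_width: 0.003
grip_force: 0.0
time_s: 4.37
eef_pos: [525.2, -357.6, 97.4]
ee_rot: [0.155, 0.119, 0.981, -0.019]
force: [-0.5, -0.5, 0.2]
grip_width: 0.001
grip_force: 0.0
rack xyz [  35.2 -118.2   97.4] F [-0.49 -0.53  0.25] t 4.3667
```

```bash
python3 -m inch '2.2 0 6.7 0 0 0;2.2 0 6.7 0 0 0;2.2 0 6.7 0 0 0;2.2 0 6.7 0 0 0;2.2 0 6.7 0 0 0;0.5 0 1.5 0 0 0;0.5 0 1.5 0 0 0;0.5 0 1.5 0 0 0;0.5 0 1.5 0 0 0;0 0 0 0 0 0'; python3 -m inch '0.3 0 1 0 0 0;0.3 0 1 0 0 0;0.3 0 1 0 0 0;0 0 0 0 0 0;0 0 0 0 0 0;0 0 0 0 0 0;0 0 0 0 0 0;0 0 0 0 0 0;0 0 0 0 0 0;0 0 0 0 0 0';python3 -c "from h import *;where()"
```

```text
time_s: 5.2
eef_pos: [525.1, -357.6, 55.7]
ee_rot: [0.155, 0.119, 0.981, -0.019]
force: [-0.3, -0.3, -0.7]
grip_width: -0.003
grip_force: 0.0
time_s: 6.03
eef_pos: [525.2, -357.6, 52.6]
ee_rot: [0.155, 0.119, 0.981, -0.019]
force: [0.1, 0.4, -0.1]
grip_width: -0.0
grip_force: 0.0
rack xyz [  35.1 -118.2   52.6] F [ 0.07  0.43 -0.13] t 6.0333
```

```bash
python3 - <<'E'
from h import *
from rig import ctrl
c=ctrl.capture("scene"); t=ctrl.capture("wrist")
a=cv2.resize(c["image"][210:320,290:400,::-1],(590,590),interpolation=cv2.INTER_CUBIC)
cv2.imwrite("pics/p1.png",a)
p=np.load("rack.npy")
print((proj(c,w(p,[[37,-117,58],[35,-118,52.6],[37,151,58]]))-[290,210])*590/110)
E
```

```text
[[345.38044297 386.05543529]
 [342.34358474 394.73191322]
 [101.5611051   88.96147958]]
```

View pics/p1.png

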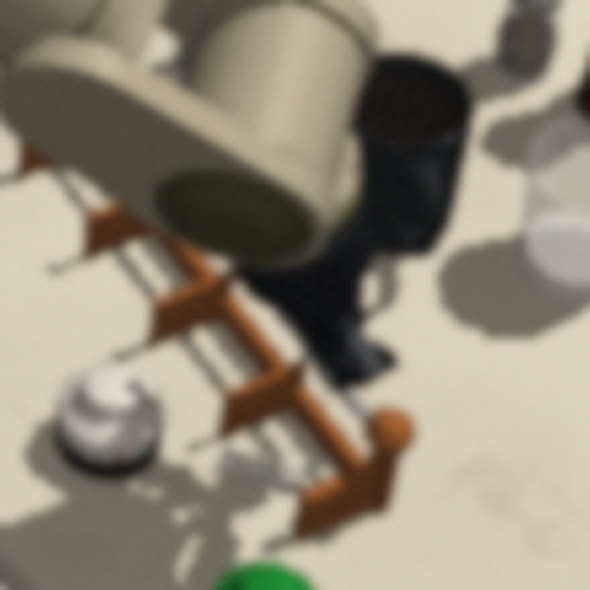

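The fingertip is at (345,385), on the rail line over the first gap, but there is no force yet. I go on down in small steps.

```bash
python3 -m inch '0.3 0 1 0 0 0;0.3 0 1 0 0 0;0 0 0 0 0 0;0 0 0 0 0 0;0 0 0 0 0 0;0 0 0 0 0 0;0 0 0 0 0 0;0 0 0 0 0 0;0 0 0 0 0 0;0 0 0 0 0 0';python3 -c "
from h import *;where()
from rig import ctrl
for i in range(6): ctrl.capture('top'); where()"
```

```text
time_s: 6.97
eef_pos: [525.2, -357.6, 50.5]
ee_rot: [0.155, 0.119, 0.981, -0.019]
force: [-0.1, 0.7, -0.8]
grip_width: -0.003
grip_force: 0.0
rack xyz [  35.1 -118.2   50.5] F [-0.07  0.69 -0.75] t 6.9667
rack xyz [  35.1 -118.2   50.5] F [-0.08 -0.35 -0.49] t 7.0167
rack xyz [  35.1 -118.2   50.5] F [-0.13 -0.01 -0.21] t 7.0667
rack xyz [  35.1 -118.2   50.5] F [0.51 0.64 0.12] t 7.1167
rack xyz [  35.1 -118.2   50.5] F [ 0.12 -0.45  0.07] t 7.1667
rack xyz [  35.1 -118.2   50.5] F [-0.55 -0.73  1.2 ] t 7.2167
rack xyz [  35.1 -118.2   50.5] F [ 0.19 -0.13  0.43] t 7.2667
```

```bash
python3 - <<'E'
from h import *
from rig import ctrl
p=np.load("rack.npy")
c=ctrl.capture("wrist"); t=ctrl.capture("scene")
P=w(p,[[37,-117,58],[35.1,-118.2,50.5],[37,-60,58],[37,-150,58]])
pc=proj(c,P);pt=proj(t,P);print(pc,pt)
a=cv2.resize(c["image"][160:360,180:380,::-1],(400,400),interpolation=cv2.INTER_CUBIC)
x,y=[int(v) for v in pt[0]]
b=cv2.resize(t["image"][y-20:y+20,x-20:x+20,::-1],(400,400),interpolation=cv2.INTER_CUBIC)
for q in pc: cv2.circle(a,tuple(int(v) for v in (q-[180,160])*2),2,(255,0,255),-1)
for q in pt[2:]: cv2.circle(b,tuple(int(v) for v in (q-[x-20,y-20])*10),2,(255,0,255),-1)
cv2.imwrite("pics/p2.png",np.hstack([a,b]))
E
```

```text
[[284.39530565 276.33660513]
 [281.76486925 262.78287414]
 [406.19188077 274.83579572]
 [214.22403012 277.20127403]] [[354.39296394 281.97643709]
 [353.81321553 284.07355577]
 [343.92179834 269.21731783]
 [360.67783839 289.63455899]]
```

View pics/p2.png

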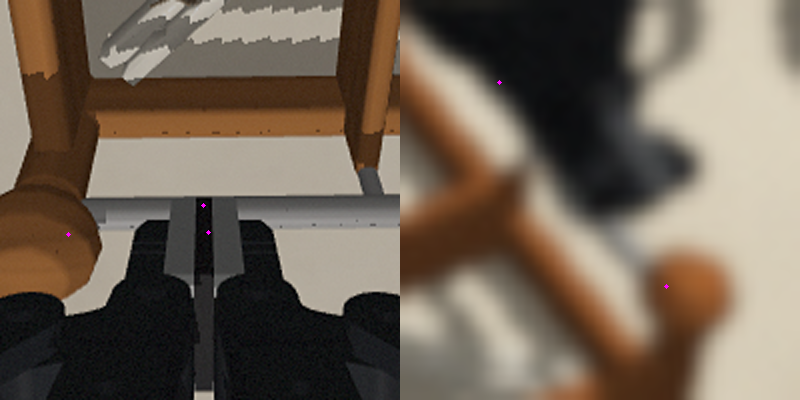

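```bash
python3 - <<'E'
from h import *
from rig import ctrl
p=np.load("rack.npy")
c=ctrl.capture("wrist")
L=[[33,-130,54],[41,-130,54],[33,-130,48],[41,-130,48],[33,-130,44],[41,-130,44],[30,-100,20],[40,-100,20],[40,-100,0],[37,-158,78],[-18,-81,40],[-18,-75,40],[-18,-78,0]]
for l,q in zip(L,(proj(c,w(p,L))-[180,160])*2): print(l,q.round())
r=c["image"]
for col in(240,325,337): print(col,[(2*(i-160),int(r[i,col].mean())) for i in range(225,285,2)])
print(cv2.Rodrigues(c["rvec"])[0].T@-np.array(c["tvec"]).ravel())
E
```

```text
[33, -130, 54] [153. 209.]
[41, -130, 54] [155. 234.]
[33, -130, 48] [155. 193.]
[41, -130, 48] [157. 218.]
[33, -130, 44] [156. 182.]
[41, -130, 44] [157. 207.]
[30, -100, 20] [270. 117.]
[40, -100, 20] [269. 147.]
[40, -100, 0] [264. 108.]
[37, -158, 78] [ 16. 300.]
[-18, -81, 40] [374. -20.]
[-18, -75, 40] [402. -20.]
[-18, -78, 0] [355. -80.]
240 [(130, 96), (134, 94), (138, 142), (142, 166), (146, 166), (150, 168), (154, 166), (158, 166), (162, 167), (166, 167), (170, 166), (174, 167), (178, 166), (182, 165), (186, 167), (190, 166), (194, 165), (198, 62), (202, 78), (206, 84), (210, 101), (214, 120), (218, 131), (222, 153), (226, 142), (230, 154), (234, 167), (238, 166), (242, 165), (246, 165)]
325 [(130, 96), (134, 102), (138, 171), (142, 168), (146, 167), (150, 168), (154, 167), (158, 166), (162, 167), (166, 167), (170, 168), (174, 167), (178, 167), (182, 166), (186, 168), (190, 167), (194, 133), (198, 71), (202, 81), (206, 91), (210, 112), (214, 125), (218, 140), (222, 152), (226, 141), (230, 168), (234, 167), (238, 167), (242, 167), (246, 168)]
337 [(130, 97), (134, 101), (138, 169), (142, 167), (146, 167), (150, 166), (154, 165), (158, 168), (162, 166), (166, 166), (170, 169), (174, 168), (178, 166), (182, 165), (186, 166), (190, 168), (194, 134), (198, 74), (202, 80), (206, 89), (210, 110), (214, 127), (218, 140), (222, 142), (226, 146), (230, 169), (234, 168), (238, 167), (242, 168), (246, 168)]
[ 414.19543586 -330.42651457  183.70658729]
```

```bash
cat >>h.py <<'E'
def look(col=325):
    from rig import ctrl
    F=[]
    for i in range(4):
        c=ctrl.capture("wrist"); F.append(ctrl.sense()["force"])
    g=c["image"][:,col].mean(1); print("F",np.mean(F,0).round(2)); where()
    print("dark/light rows",[i for i in range(150,300) if abs(g[i]-g[i-1])>25])
E
python3 -c "from h import *;look()"
python3 -m inch '0.3 0 1 0 0 0;0.3 0 1 0 0 0;0.3 0 1 0 0 0;0 0 0 0 0 0;0 0 0 0 0 0;0 0 0 0 0 0;0 0 0 0 0 0;0 0 0 0 0 0;0 0 0 0 0 0;0 0 0 0 0 0' >/dev/null;python3 -c "from h import *;look()"
python3 -m inch '0.3 0 1 0 0 0;0.3 0 1 0 0 0;0.3 0 1 0 0 0;0 0 0 0 0 0;0 0 0 0 0 0;0 0 0 0 0 0;0 0 0 0 0 0;0 0 0 0 0 0;0 0 0 0 0 0;0 0 0 0 0 0'>/dev/null;python3 -c "from h import *;look()"
```

```text
F [-0.11  0.15  0.11]
rack xyz [  35.1 -118.2   50.5] F [0.3  0.13 0.65] t 7.6167
dark/light rows [164, 179, 198, 228, 229, 257, 258]
F [ 0.51  0.04 -0.35]
rack xyz [  35.2 -118.2   47.4] F [ 1.15  0.18 -0.47] t 8.65
dark/light rows [151, 165, 166, 181, 201, 231, 232, 262]
F [0.44 0.02 0.14]
rack xyz [  35.3 -118.2   44.2] F [0.28 0.59 0.98] t 9.6833
dark/light rows [153, 169, 184, 203, 204, 232, 233, 235, 266]
```

```bash
python3 -m inch '-1.1 0 -3.4 0 0 0;-1.1 0 -3.4 0 0 0;-1.1 0 -3.4 0 0 0;-1.1 0 -3.4 0 0 0;-1.1 0 -3.4 0 0 0;-3.8 0 1.2 0 0 0;-3.8 0 1.2 0 0 0;0 0 0 0 0 0;0.6 0 2 0 0 0;0.6 0 2 0 0 0' >/dev/null
python3 -m inch '0.3 0 1 0 0 0;0.3 0 1 0 0 0;0.3 0 1 0 0 0;0 0 0 0 0 0;0 0 0 0 0 0;0 0 0 0 0 0;0 0 0 0 0 0;0 0 0 0 0 0;0 0 0 0 0 0;0 0 0 0 0 0' >/dev/null;python3 -c "from h import *;look()"
python3 -m inch '0.3 0 1 0 0 0;0.3 0 1 0 0 0;0.3 0 1 0 0 0;0 0 0 0 0 0;0 0 0 0 0 0;0 0 0 0 0 0;0 0 0 0 0 0;0 0 0 0 0 0;0 0 0 0 0 0;0 0 0 0 0 0'>/dev/null;python3 -c "from h import *;look()"
```

```text
F [-0.28  0.09 -0.04]
rack xyz [  43.4 -118.3   54.9] F [-0.67  0.39 -0.12] t 11.55
dark/light rows [162, 182, 209, 210, 212, 238, 239]
F [-0.21  0.17 -0.08]
rack xyz [  43.4 -118.3   51.7] F [-0.24  0.45 -0.01] t 12.5833
dark/light rows [165, 184, 185, 212, 213, 215, 242, 243]
```

```bash
python3 - <<'E'
from h import *
from rig import ctrl
p=np.load("rack.npy")
c=ctrl.capture("wrist"); t=ctrl.capture("top")
P=w(p,[[37,-117,58],[43.4,-118.3,51.7],[37,-60,58]])
pc=proj(c,P);print((pc-[230,190])*4)
a=cv2.resize(c["image"][190:310,230:330,::-1],(400,480),interpolation=cv2.INTER_CUBIC)
x,y=[int(v) for v in proj(t,P)[0]]
b=cv2.resize(t["image"][y-24:y+24,x-20:x+20,::-1],(400,480),interpolation=cv2.INTER_CUBIC)
cv2.imwrite("pics/p3.png",np.hstack([a,b]))
E
```

```text
[[217.81884652 283.94664943]
 [207.36201143 290.74179065]
 [715.44337327 277.62291746]]
```

View pics/p3.png

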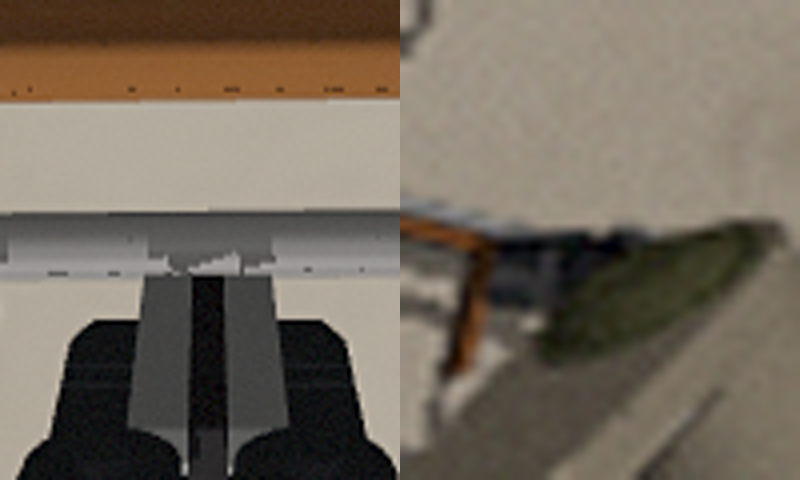

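The tip's shadow falls on the rail at (210,255), and the pads end at row 275, over the rail. So the fingertips are still above it, and I go on down onto it.

```bash
python3 -m inch '2.4 0 -0.8 0 0 0;2.4 0 -0.8 0 0 0;0.6 0 1.9 0 0 0;0.6 0 1.9 0 0 0;0.6 0 1.9 0 0 0;0.6 0 1.9 0 0 0;0 0 0 0 0 0;0 0 0 0 0 0;0 0 0 0 0 0;0 0 0 0 0 0' >/dev/null;python3 -c "from h import *;look()"
python3 -m inch '0.3 0 1 0 0 0;0.3 0 1 0 0 0;0 0 0 0 0 0;0 0 0 0 0 0;0 0 0 0 0 0;0 0 0 0 0 0;0 0 0 0 0 0;0 0 0 0 0 0;0 0 0 0 0 0;0 0 0 0 0 0'>/dev/null;python3 -c "from h import *;look()"
```

```text
F [0.06 0.03 0.12]
rack xyz [  38.5 -118.3   43.9] F [0.05 0.12 0.26] t 13.7167
dark/light rows [164, 179, 199, 230, 231, 261, 262]
F [ 0.44 -0.1  -0.18]
rack xyz [  38.5 -118.2   41.7] F [1.26 0.09 0.65] t 14.75
dark/light rows [150, 166, 181, 201, 232, 233, 264, 265]
```

```bash
python3 -m inch '0.3 0 1 0 0 0;0.3 0 1 0 0 0;0 0 0 0 0 0;0 0 0 0 0 0;0 0 0 0 0 0;0 0 0 0 0 0;0 0 0 0 0 0;0 0 0 0 0 0;0 0 0 0 0 0;0 0 0 0 0 0' >/dev/null;python3 -c "from h import *;look()"
python3 -m inch '0.3 0 1 0 0 0;0.3 0 1 0 0 0;0 0 0 0 0 0;0 0 0 0 0 0;0 0 0 0 0 0;0 0 0 0 0 0;0 0 0 0 0 0;0 0 0 0 0 0;0 0 0 0 0 0;0 0 0 0 0 0'>/dev/null;python3 -c "from h import *;look()"
```

```text
F [-0.34  0.3  -0.49]
rack xyz [  38.5 -118.2   39.6] F [-0.34 -0.34 -0.12] t 15.7833
dark/light rows [151, 168, 183, 203, 234, 235, 267, 268]
F [-0.19 -0.26  1.01]
rack xyz [  38.6 -118.3   37.6] F [-0.04 -0.64  0.98] t 16.8167
dark/light rows [153, 169, 185, 204, 237, 270]
```

```bash
python3 - <<'E'
from h import *
from rig import ctrl
p=np.load("rack.npy")
c=ctrl.capture("wrist"); s=ctrl.sense(); print(s["joints"].round(3),s["tau"].round(2))
def sil(x,z,y=-80):
    a=np.linspace(0,2*np.pi,73); q=proj(c,w(p,np.c_[x+4*np.cos(a),0*a+y,z+4*np.sin(a)])); return q[:,1].min().round(1),q[:,1].max().round(1),q[0,0].round()
for dep in(0,5,10,15): print(dep,sil(37,54-dep))
print("fence back top",proj(c,w(p,[[40,-90,20]])),"TCP",proj(c,[s["eef_pos"]]))
g=c["image"].mean(2).astype(int)
print("     ",*range(240,340,6))
for r in range(225,310,3): print(r,*g[r,240:340:6])
E
```

```text
[-0.858  0.599  1.596  0.279  0.707 -2.379] [ 4.000e-02 -4.879e+01 -2.110e+01  3.900e-01 -5.600e-01 -0.000e+00]
0 (np.float64(274.2), np.float64(292.6), np.float64(367.0))
5 (np.float64(266.7), np.float64(284.6), np.float64(365.0))
10 (np.float64(259.6), np.float64(276.9), np.float64(363.0))
15 (np.float64(252.8), np.float64(269.7), np.float64(361.0))
fence back top [[335.50122281 242.26183971]] TCP [[281.71806629 262.84778717]]
      240 246 252 258 264 270 276 282 288 294 300 306 312 318 324 330 336
225 80 82 85 83 84 85 83 87 86 89 89 89 89 92 88 91 90
228 97 96 97 96 97 97 96 96 97 99 99 97 99 98 98 98 95
231 97 99 97 97 98 98 100 98 99 97 99 99 97 97 99 100 98
234 100 92 100 91 100 101 100 101 64 97 99 99 99 100 99 100 99
237 110 112 124 121 122 122 133 131 131 133 145 147 143 144 161 160 161
240 171 171 172 172 173 173 172 171 171 171 169 170 170 170 170 171 170
243 171 171 172 171 172 172 171 171 171 169 169 170 172 172 171 172 171
246 171 171 172 172 171 172 171 171 169 171 171 172 172 173 171 170 171
249 172 171 173 173 171 171 171 172 172 170 171 171 172 171 173 172 171
252
[... 525 characters left out ...]
76 88 94 15 15 73 67 70 14 67 68 18 15 14 91 92 93 92
279 114 85 20 18 68 66 71 19 67 67 46 19 17 123 121 120 119
282 132 10 19 24 69 69 70 11 69 70 59 18 15 137 136 135 136
285 156 14 24 23 68 69 70 16 65 67 72 25 24 90 155 152 152
288 150 14 17 15 69 68 72 8 71 66 71 16 23 7 160 158 159
291 171 10 14 20 71 67 71 14 65 67 71 19 13 15 171 170 172
294 169 21 13 19 69 69 73 12 69 67 71 19 23 14 171 171 171
297 170 16 20 18 38 81 86 31 126 85 24 19 21 17 171 172 172
300 91 15 22 16 17 13 96 41 153 12 18 23 21 16 168 170 171
303 14 23 17 17 19 16 101 47 153 16 14 14 15 13 17 170 170
306 19 17 23 23 17 15 103 41 93 10 16 27 23 16 16 173 171
309 20 21 23 21 17 19 13 42 11 11 21 23 20 19 15 182 170
```

```bash
python3 -m inch '0.3 0 1 0 0 0;0.3 0 1 0 0 0;0 0 0 0 0 0;0 0 0 0 0 0;0 0 0 0 0 0;0 0 0 0 0 0;0 0 0 0 0 0;0 0 0 0 0 0;0 0 0 0 0 0;0 0 0 0 0 0' >/dev/null;python3 -c "from h import *;look()"
python3 -m inch '0.3 0 1 0 0 0;0.3 0 1 0 0 0;0 0 0 0 0 0;0 0 0 0 0 0;0 0 0 0 0 0;0 0 0 0 0 0;0 0 0 0 0 0;0 0 0 0 0 0;0 0 0 0 0 0;0 0 0 0 0 0'>/dev/null;python3 -c "from h import *;look()"
```

```text
F [-0.8   0.03  1.86]
rack xyz [  38.7 -118.2   35.5] F [-0.86  0.1   2.42] t 17.9
dark/light rows [159, 175, 187, 206, 237, 238, 239, 240, 270]
F [-1.21  0.48  2.92]
rack xyz [  38.7 -118.2   33.4] F [-1.14  0.68  2.34] t 18.9333
dark/light rows [161, 177, 189, 208, 241, 242, 270]
```

```bash
python3 - <<'E'
from h import *
from rig import ctrl
from scipy.spatial.transform import Rotation as Ro
c=ctrl.capture("scene"); s=ctrl.sense()
q=s["ee_rot"]; M=Ro.from_quat([q[1],q[2],q[3],q[0]]).as_matrix()
def tl(x,y,z): return s["eef_pos"]+M@[x,y,z]
for n,v in dict(TCP=(0,0,0),D0=(0,0,-20),Dn=(11,-8,-20),Df=(-11,-8,-20),En=(11,-8,0),Ef=(-11,-8,0)).items(): print(n,proj(c,[tl(*v)]).round(1))
p=np.load("rack.npy");print("rail",proj(c,w(p,[[37,-117,54],[37,-100,54],[37,-140,54]])).round(1))
g=c["image"].astype(int).mean(2).astype(int); print("    ",*range(340,372))
for r in range(262,296): print(r,*[f"{v:3d}" for v in g[r,340:372]])
print(tl(0,0,0),tl(0,0,-20))
E
```

```text
TCP [[354.2 287.3]]
D0 [[353.2 284. ]]
Dn [[351.6 287.8]]
Df [[357.7 283.9]]
En [[352.6 291. ]]
Ef [[358.6 287.2]]
rail [[354.2 282.8]
 [351.1 279. ]
 [358.6 288.1]]
     340 341 342 343 344 345 346 347 348 349 350 351 352 353 354 355 356 357 358 359 360 361 362 363 364 365 366 367 368 369 370 371
262  36  38  39  41  43  46  49  50  47  38  31  24  21  20  20  20  22  25  44  73  94 101 106 123 160 189 201 204 205 202 190 157
263  44  45  47  47  44  44  44  39  32  25  21  18  16  18  20  19  21  33  64  99 110 107 108 125 162 190 202 204 205 203 191 162
264  36  39  41  39  35  32  30  26  23  18  18  18  16  18  19  18  23  47  92 129 129 113 110 132 170 195 203 205 206 203 195 170
265  25  26  28  25  23  20  20  18  16  17  16  17  17  18  19  20  30  65 116 145 137 117 115 142 177 198 205 205 206 204 197 175
266  16  17  16  15  16  17  15  16  17  17  17  15  16  17  18  20  33  76 124 143 132 121 134 162 188 202 204 206 206 205 200 180
267  15  15  16  15  15  15  16  16  14  18  15  15  17  16  18  20  33  73 114 131 132 142 162 184 198 204 204 205 206 206 202 190
268  17  
[... 3074 characters left out ...]
  68  89 112 144 171 179 154 110  75  64  67  74  81  86  93 116 155 186 198 201 201
292 132 152 174 175 154 125 107  97  81  62  50  53  71  92 119 151 171 165 131  90  65  61  68  72  81  95 129 166 191 200 201 201
293 121 127 151 167 166 145 123 105  92  76  58  50  58  76  98 127 156 163 141  99  66  56  59  66  83 115 153 182 196 199 200 200
294 116 112 125 149 167 165 144 119 104  90  74  57  52  61  80 104 129 143 128  92  60  50  51  66 101 145 178 193 200 200 200 200
295 114 107 111 129 156 167 156 133 111 100  89  73  56  51  64  83 101 110 101  75  52  45  49  75 124 168 191 199 200 200 200 199
[ 528.64834554 -358.43201997   33.34389499] [ 522.64707216 -356.95908171   52.36533476]
```

Contact: Fz is about 3 N and the rail is down about 4 mm, so gap 1 is pressed. The real fingertips sit about 20 mm above the reported TCP. I slide to gap 2, then to gap 3.

```bash
python3 -m inch '0 5 0 0 0 0;0 9 0 0 0 0;0 10 0 0 0 0;0 10 0 0 0 0;0 10 0 0 0 0;0 10 0 0 0 0;0 10 0 0 0 0;0 9 0 0 0 0;0 5 0 0 0 0;0 0 0 0 0 0'; python3 -m inch '0.1 0 0.3 0 0 0;0 0 0 0 0 0;0 0 0 0 0 0;0 0 0 0 0 0;0 0 0 0 0 0;0 0 0 0 0 0;0 0 0 0 0 0;0 0 0 0 0 0;0 0 0 0 0 0;0 0 0 0 0 0' >/dev/null;python3 -c "from h import *;look(360)"
```

```text
time_s: 19.82
eef_pos: [547.5, -281.1, 33.3]
ee_rot: [0.155, 0.118, 0.981, -0.018]
force: [0.0, 1.7, 3.7]
grip_width: -0.001
grip_force: 1.6
F [-2.35  2.4   3.09]
rack xyz [ 39.9 -40.3  33. ] F [-2.71  2.07  3.39] t 20.85
dark/light rows [151, 243, 244, 246, 268, 282, 283, 286]
```

```bash
python3 -m inch '0 5 0 0 0 0;0 9 0 0 0 0;0 10 0 0 0 0;0 10 0 0 0 0;0 10 0 0 0 0;0 10 0 0 0 0;0 10 0 0 0 0;0 9 0 0 0 0;0 5 0 0 0 0;0 0 0 0 0 0'; python3 -m inch '0 0 0 0 0 0;0 0 0 0 0 0;0 0 0 0 0 0;0 0 0 0 0 0;0 0 0 0 0 0;0 0 0 0 0 0;0 0 0 0 0 0;0 0 0 0 0 0;0 0 0 0 0 0;0 0 0 0 0 0' >/dev/null;python3 -c "from h import *;look(360)"
```

```text
time_s: 21.68
eef_pos: [566.1, -205.4, 33.0]
ee_rot: [0.155, 0.118, 0.981, -0.018]
force: [-0.7, 2.9, 3.9]
grip_width: 0.001
grip_force: 1.7
F [-2.12  1.94  3.27]
rack xyz [41.1 37.7 33. ] F [-2.21  1.46  3.58] t 22.7167
dark/light rows [151, 241, 242, 244, 265, 266]
```

```bash
python3 -m inch '-3 0 -9.5 0 0 0;-6.2 0 -19 0 0 0;-6.2 0 -19 0 0 0;-6.2 0 -19 0 0 0;-3.1 0 -9.5 0 0 0;0 0 0 0 1 0;0 0 0 0 1 0;0 0 0 0 1 0;18 -9 0 0 0 0;20 -16 0 0 0 0' >/dev/null; python3 -m inch '20 -16 0 0 0 0;20 -16 0 0 0 0;20 -16 0 0 0 0;20 -16 0 0 0 0;0 0 0 0 0 0;0 0 0 0 0 0;0 0 0 0 0 0;0 0 0 0 0 0;0 0 0 0 0 0;0 0 0 0 0 0' 1
python3 - <<'E'
from h import *
from rig import ctrl
where(); p=np.load("rack.npy"); print(ctrl.sense()["ee_rot"].round(3))
t=ctrl.capture("top"); c=ctrl.capture("wrist")
P=w(p,[[-78,-49,27],[-78,-49,54],[-18,-78,40],[-18,0,40]]);print(proj(c,P).round())
cv2.imwrite("pics/w3.png",c["image"][:,:,::-1])
g=c["image"]; 
for r in range(30,420,30): print(r,*[f"{v:3d}" for v in g[r,60:520:20].mean(1).astype(int)])
E
```

```text
time_s: 24.38
eef_pos: [430.5, -264.9, 112.8]
ee_rot: [-0.0, 0.12, 0.993, 0.0]
force: [0.0, -0.2, 0.5]
grip_width: 0.997
grip_force: 0.0
rack xyz [-77.8 -48.9 112.8] F [ 0.02 -0.25  0.46] t 24.3833
[-0.     0.12   0.993  0.   ]
[[282. 216.]
 [282. 227.]
 [243. 301.]
 [351. 300.]]
30  72  75 116 127  51  52  50  55 122 119 128 127  30  23  68  75  33  67  75  62 126 131 128
60  51  53  91 129  83 111 113 120 133 123  63  63  61  78  78  83  83 134 133 133 133 133 132
90 103 122 124 129  24  76  77  65  80 140 141 139 139 138 138  84 136 136 135 134 134 134 134
120  73  69  69 137 139 142 141 139 137 141 138 140 139 139 139 140 139 138 138 138 137 137 135
150 136 141 138 139 139 141 144 141 141 140 135  88  86 140 140 138 137 139 139 140 137 139 139
180  47  27  84 143 139 143 140 140 142 140  66 123  84  86 140 141 141 139 141 141 141 138 139
210  21  45  24  12 141 139 140 142 138  91  72 148 114 132 136 141 142 141 142 141 141 139 138
240  59  42  44 140 140 142 137 141 137 139 145 156 129 141 141 142 143 142 141 142 138 141 136
270 135 125 137 137 140  86 142 138 141 142 142 142 141 141 141 140 140 140 141  83 141 139 135
300 135 136 136   8  53   2  85  94  87  84  86  85  86  86  20  87  83   9   2   5  67  82  83
330 136  14  13   4   6   9  16  30  29  31  30  31  33  21  28  30  28   0   2  63   7   8  24
360  13  10   4   0   5 140 136 137 138 137 139 140 143 141 141 139 136 138  16  13   5  10  11
390  37  32  10  11   6   0   2  11  10  14  12  11   9   6   6   1  84   9   0   9  11  37  35
```

```bash
python3 - <<'E'
from h import *
g=cv2.imread("pics/w3.png")
m=cv2.medianBlur(cv2.cvtColor(g,cv2.COLOR_BGR2GRAY),3)
h=cv2.HoughCircles(m[130:280,180:400],cv2.HOUGH_GRADIENT,1,20,param1=80,param2=14,minRadius=25,maxRadius=60)
print(h[0][:5]+[180,130,0] if h is not None else None)
for r in(195,210,225): print(r,*m[r,225:345:4])
E
```

```text
[[282.5        222.5         45.5       ]
 [277.5        201.5         32.20000076]]
195 144 144 143 142 141 66 131 131 129 129 128 89 89 84 81 84 87 88 90 90 126 128 130 112 86 144 145 145 144 144
210 141 142 141 140 124 137 135 134 122 72 111 147 148 150 149 149 148 148 140 102 71 132 133 134 136 144 145 144 144 143
225 140 139 139 140 132 142 143 143 110 151 151 153 154 155 156 155 154 153 150 148 131 127 139 139 140 144 144 143 142 143
```

```bash
python3 -m inch '0 0 12 0 0 0;0 0 16 0 0 0;0 0 16 0 0 0;0 0 16 0 0 0;0 0 16 0 0 0;0 0 10 0 0 0;0 0 6 0 0 0;0 0 3 0 0 0;0 0 0 0 0 0;0 0 0 0 0 0'; python3 -m inch '0 0 2 0 0 0;0 0 2 0 0 0;0 0 2 0 0 0;0 0 0 0 0 0;0 0 0 0 0 0;0 0 0 0 0 0;0 0 0 0 0 0;0 0 0 0 0 0;0 0 0 0 0 0;0 0 0 0 0 0';python3 -c "from h import *;look()"
```

```text
time_s: 25.32
eef_pos: [430.4, -265.5, 18.5]
ee_rot: [0.0, 0.12, 0.993, -0.0]
force: [-0.0, 0.1, -0.1]
grip_width: 1.004
grip_force: 0.0
time_s: 26.15
eef_pos: [430.1, -265.3, 12.0]
ee_rot: [0.0, 0.12, 0.993, -0.0]
force: [-0.5, -0.1, 1.0]
grip_width: 0.997
grip_force: 0.0
F [ 0.02 -0.    0.17]
rack xyz [-78.2 -49.3  12. ] F [0.32 0.22 0.27] t 26.35
dark/light rows [172, 213, 214, 221, 267]
```

```bash
python3 -m inch '0 0 2 0 0 0;0 0 2 0 0 0;0 0 2 0 0 0;0 0 2 0 0 0;0 0 2 0 0 0;0 0 0 0 0 0;0 0 0 0 0 0;0 0 0 0 0 0;0 0 0 0 0 0;0 0 0 0 0 0' 0.82 20;python3 -c "from h import *;look()"
```

```text
time_s: 27.18
eef_pos: [430.1, -265.3, 2.0]
ee_rot: [0.0, 0.12, 0.993, -0.0]
force: [0.4, 0.8, -0.1]
grip_width: 0.819
grip_force: 0.0
F [-0.    0.46 -0.33]
rack xyz [-78.2 -49.3   2. ] F [-0.22 -0.34 -0.17] t 27.3833
dark/light rows [166, 172, 216, 217, 225, 266]
```

```bash
python3 -m inch '0 3 0 0 0 0;0.2 6 0 0 0 0;0.2 8 0 0 0 0;0.2 8 0 0 0 0;0.2 8 0 0 0 0;0.2 8 0 0 0 0;0.2 8 0 0 0 0;0.2 8 0 0 0 0;0 8 0 0 0 0;0 8 0 0 0 0'; python3 -m inch '0 7 0 0 0 0;0 6 0 0 0 0;0 4 0 0 0 0;0 2 0 0 0 0;0 0 0 0 0 0;0 0 0 0 0 0;0 0 0 0 0 0;0 0 0 0 0 0;0 0 0 0 0 0;0 0 0 0 0 0'; python3 - <<'E'
from h import *
from rig import ctrl
where(); p=np.load("rack.npy")
c=ctrl.capture("scene"); cv2.imwrite("pics/s4.png",c["image"][:,:,::-1])
t=ctrl.capture("wrist"); cv2.imwrite("pics/w4.png",t["image"][:,:,::-1])
print(proj(t,w(p,[[-78,39,27],[-78,39,54]])).round())
m=cv2.medianBlur(cv2.cvtColor(t["image"],cv2.COLOR_RGB2GRAY),3)
for r in range(120,300,15): print(r,*m[r,200:380:6])
E
```

```text
time_s: 28.22
eef_pos: [446.3, -193.2, 2.0]
ee_rot: [0.0, 0.12, 0.993, -0.0]
force: [0.1, -0.9, 0.5]
grip_width: 0.821
grip_force: 0.3
time_s: 29.05
eef_pos: [450.6, -175.7, 1.9]
ee_rot: [-0.0, 0.12, 0.993, -0.0]
force: [0.5, 0.4, 0.3]
grip_width: 0.82
grip_force: 0.0
rack xyz [-78.1  42.5   1.9] F [0.54 0.42 0.33] t 29.05
[[273. 286.]
 [271. 321.]]
120 99 98 98 99 99 99 98 98 99 97 98 98 99 99 99 99 100 99 98 98 98 99 99 98 99 99 99 98 98 98
135 99 99 100 98 97 97 97 98 98 98 98 98 98 99 99 98 98 99 98 99 98 98 99 99 100 98 99 99 99 99
150 97 96 96 97 97 96 96 97 98 98 99 99 99 98 98 99 99 99 98 99 98 98 98 98 98 98 99 98 99 100
165 99 99 97 96 96 97 96 97 97 157 157 112 159 157 157 158 159 158 99 159 158 118 99 99 100 99 100 100 100 99
180 99 100 99 100 97 98 97 98 98 99 99 97 97 98 99 98 100 98 152 158 159 159 158 160 100 98 99 100 99 99
195 97 98 158 158 99 98 99 99 99 99 99 99 99 97 99 99 101 99 99 100 98 160 159 159 159 159 158 99 99 99
210 100 98 98 99 100 100 100 100 100 101 100 99 98 99 100 100 100 100 100 100 100 100 98 159 160 159 160 99 99 99
225 99 99 99 99 101 98 11 11 13 40 77 75 77 76 43 18 13 12 9 100 101 101 99 160 160 160 161 100 101 101
240 97 116 99 10 76 77 83 112 131 139 140 140 139 138 136 122 105 81 77 75 11 99 99 160 158 160 99 123 98 160
255 157 159 76 128 142 142 140 140 139 102 137 101 102 102 101 139 139 140 141 141 113 74 48 159 160 160 160 160 160 159
270 129 135 146 144 142 142 100 100 99 97 95 91 90 97 97 101 102 100 140 141 142 142 124 162 161 161 160 160 85 15
285 145 149 147 145 145 93 83 82 83 84 84 86 86 85 85 83 83 86 135 144 144 145 146 133 159 160 160 160 10 10
```

```bash
python3 -m inch '0 -3 0 0 0 0;0 0 0 0 0 0;0 0 -15 0 0 0;0 0 -25 0 0 0;0 0 -25 0 0 0;0 0 -10 0 0 0;14 0 0 0 0 0;20 0 0 0 0 0;20 -1 0 0 0 0;0 0 0 0 0 0' 0.86; python3 -m inch '0 0 0 0 0 0;0 0 0 0 0 0;0 0 0 0 0 0;0 0 10 0 0 0;0 0 15 0 0 0;0 0 15 0 0 0;0 0 15 0 0 0;0 0 10 0 0 0;0 0 5 0 0 0;0 0 3 0 0 0' 0.4; python3 - <<'E'
from h import *
from rig import ctrl
where(); p=np.load("rack.npy")
c=ctrl.capture("scene"); cv2.imwrite("pics/s5.png",c["image"][:,:,::-1])
t=ctrl.capture("top")
for n,q in(("scene",c),("top",t)):
    hsv=cv2.cvtColor(q["image"],cv2.COLOR_RGB2HSV)
    x,y=[int(v) for v in proj(q,w(p,[[-78,39,27]]))[0]]; print(n,x,y)
    for r in range(y-14,y+15,2): print(r,*[f"{v:3d}" for v in q["image"][r,x-16:x+17,:].mean(1).astype(int)])
E
```

```text
time_s: 29.98
eef_pos: [394.6, -165.4, 76.3]
ee_rot: [-0.001, 0.12, 0.993, 0.001]
force: [0.1, -0.2, -0.3]
grip_width: 0.861
grip_force: 0.0
time_s: 30.82
eef_pos: [397.4, -166.5, 3.3]
ee_rot: [-0.0, 0.12, 0.993, 0.0]
force: [-0.6, -0.3, 0.6]
grip_width: 0.396
grip_force: 0.0
rack xyz [-132.    39.6    3.3] F [-0.62 -0.33  0.57] t 30.8167
scene 295 267
253  15  17  17  16  17  16  16  16  18  29  77 141 184 203 209 211 210 209 211 211 211 212 212 212 209 195 153  94  58  50  47  46  48
255  15  17  15  18  17  16  19  19  20  33  83 148 191 206 210 211 210 211 211 211 212 211 212 212 209 193 146  88  55  51  54  59  62
257  17  17  15  15  17  19  23  32  38  40  67 125 179 203 209 210 209 210 211 210 211 211 208 204 193 172 133 102 103 125 146 149 133
259  17  17  15  14  16  18  33  53  70  74  94 141 183 200 201 202 204 209 213 214 216 214 204 187 180 181 183 185 193 201 205 202 184
261  16  16  16  14  14  16  28  55  86 105 125 151 166 174 185 199 208 214 217 220 222 222 222 218 215 213 213 211 211 210 211 211 208
263  13  16  17  15  15  15  20  35  63  90 110 120 121 122 144 1
[... 2646 characters left out ...]
 139 147 141 141 140
238 145 128  67  24  34  46  41  45  75 107 110 110 108 110 110  96 104 120 121 117 118 115 116 111 108 106  99  95 101 123 134 144 141
240  53  37  26  34  44  43  50 103 120 107 107 106 111 100 104 120 121 124 122 122 124 119 112 114 115 109 112 110 105  99  92 104 127
242  29  24  30  38  40  68  96 110 112 106 111 110  82  94 120 120 120 124 127 120 120 121 122 115 119 115 116 115 109 109 106 101  91
244  35  27  31  47  80 107 111 108 106 113 112  96  96 114 113 118 118 117 118 122 121 124 122 120 120 122 117 113 117 117 112 114 106
246  32  43  51  99 118 110 112 110 112  97  94 100 102 107 109 116 112 114 115 119 117 121 121 121 121 123 123 117 120 120 117 113 115
```

```bash
python3 -m inch '-4 0 0 0 0 0;-8 0.1 0 0 0 0;-9 0.2 0 0 0 0;-9 0.2 0 0 0 0;-9 0.2 0 0 0 0;-9 0.2 0 0 0 0;-9 0.2 0 0 0 0;-9 0.2 0 0 0 0;-8 0.1 0 0 0 0;-4 0 0 0 0 0'; python3 -m inch '-2 0 0 0 0 0;-2 0 0 0 0 0;-2 0 0 0 0 0;0 0 0 0 0 0;0 0 0 0 0 0;0 0 0 0 0 0;0 0 0 0 0 0;0 0 0 0 0 0;0 0 0 0 0 0;0 0 0 0 0 0'; python3 - <<'E'
from h import *
from rig import ctrl
look(); p=np.load("rack.npy")
c=ctrl.capture("scene"); t=ctrl.capture("wrist")
a=cv2.resize(c["image"][200:310,270:380,::-1],(400,400),interpolation=cv2.INTER_CUBIC)
b=cv2.resize(t["image"][:,:,::-1],(400,300)); b=np.vstack([b,np.zeros((100,400,3),np.uint8)])
cv2.imwrite("pics/v6.png",np.hstack([a,b]))
print((proj(c,w(p,[[-1,39,0],[-1,39,54]]))-[270,200])*400/110)
E
```

```text
time_s: 31.75
eef_pos: [474.7, -184.2, 4.3]
ee_rot: [0.001, 0.12, 0.993, -0.0]
force: [-0.5, -0.2, 0.6]
grip_width: 0.4
grip_force: 0.5
time_s: 32.58
eef_pos: [479.1, -185.2, 4.0]
ee_rot: [0.0, 0.12, 0.993, -0.0]
force: [0.1, -1.6, 0.1]
grip_width: 0.399
grip_force: 0.1
F [ 0.03  0.   -0.04]
rack xyz [-48.1  39.6   3.9] F [ 0.89 -0.77 -0.1 ] t 32.7833
dark/light rows [259, 260]
[[165.45189497 234.72843133]
 [169.35421796 193.65856786]]
```

View pics/v6.png

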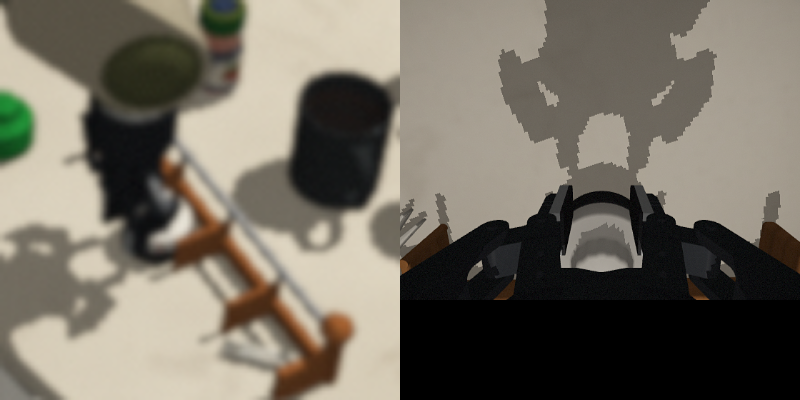

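The timer (scene crop about (170,228)) is centred in the cradle and entering the third gap. I push on until it meets the fence.

```bash
python3 -m inch '-1.5 0 0 0 0 0;-1.5 0 0 0 0 0;-1.5 0 0 0 0 0;-1.5 0 0 0 0 0;0 0 0 0 0 0;0 0 0 0 0 0;0 0 0 0 0 0;0 0 0 0 0 0;0 0 0 0 0 0;0 0 0 0 0 0'>/dev/null;python3 -c "from h import *;look()"; python3 -m inch '-1 0 0 0 0 0;-1 0 0 0 0 0;-1 0 0 0 0 0;0 0 0 0 0 0;0 0 0 0 0 0;0 0 0 0 0 0;0 0 0 0 0 0;0 0 0 0 0 0;0 0 0 0 0 0;0 0 0 0 0 0'>/dev/null;python3 -c "from h import *;look()"
```

```text
F [-0.03 -0.22  0.16]
rack xyz [-42.1  39.5   4. ] F [ 0.31 -0.26 -0.83] t 33.9167
dark/light rows [259, 260]
F [0.   0.2  0.19]
rack xyz [-39.1  39.4   4. ] F [0.21 1.41 0.54] t 34.95
dark/light rows [259, 260]
```

```bash
for i in 1; do python3 -m inch '-1 0 0 0 0 0;-1 0 0 0 0 0;0 0 0 0 0 0;0 0 0 0 0 0;0 0 0 0 0 0;0 0 0 0 0 0;0 0 0 0 0 0;0 0 0 0 0 0;0 0 0 0 0 0;0 0 0 0 0 0'>/dev/null;python3 -c "from h import *;look()"; done; python3 -m inch '-1 0 0 0 0 0;-1 0 0 0 0 0;0 0 0 0 0 0;0 0 0 0 0 0;0 0 0 0 0 0;0 0 0 0 0 0;0 0 0 0 0 0;0 0 0 0 0 0;0 0 0 0 0 0;0 0 0 0 0 0'>/dev/null;python3 -c "from h import *;look()"
```

```text
F [-0.55 -0.06 -0.17]
rack xyz [-37.1  39.4   4. ] F [-0.83  0.04  0.31] t 35.9833
dark/light rows [259, 260]
F [-4.43  1.12  1.15]
rack xyz [-35.3  39.4   3.9] F [-4.76  0.61  0.65] t 37.0167
dark/light rows [259, 260]
```

Fence contact: −4.4 N along the push. I back straight off, rise and check.

```bash
python3 -m inch '1 0 0 0 0 0;4 0 0 0 0 0;10 0 0 0 0 0;15 0 0 0 0 0;15 0 0 0 0 0;10 0 -5 0 0 0;0 0 -25 0 0 0;0 0 -30 0 0 0;0 0 -30 0 0 0;0 0 -30 0 0 0'; python3 -m inch '0 0 -20 0 0 0;0 20 -20 0 0 0;0 30 0 0 0 0;0 30 0 0 0 0;0 30 0 0 0 0;0 30 0 0 0 0;0 30 0 0 0 0;0 30 0 0 0 0;0 0 0 0 0 0;0 0 0 0 0 0'; python3 - <<'E'
from h import *
from rig import ctrl
where(); p=np.load("rack.npy"); d=pickle.load(open("d.pkl","rb"))
for n in("scene","top"):
    q=ctrl.capture(n); cv2.imwrite(f"pics/end_{n}.png",q["image"][:,:,::-1])
    # template of timer from the start picture, around its old place
    o=d[n]["image"]; u,v=proj(d[n],w(p,[[-78,-49,27]]))[0].round().astype(int)
    T=o[v-7:v+8,u-7:u+8]; a,b=proj(q,w(p,[[-1,39,27]]))[0]
    A,B=int(a),int(b); S=q["image"][B-30:B+31,A-30:A+31]
    r=cv2.matchTemplate(S,T,cv2.TM_SQDIFF_NORMED); mn,_,ml,_=cv2.minMaxLoc(r)
    m=np.array(ml)+[7,7]+[A-30,B-30]-(proj(d[n],w(p,[[-78,-49,27]]))[0].round()*0)
    off=m-np.array([a,b])-(np.array([u,v])-proj(d[n],w(p,[[-78,-49,27]]))[0])
    f=least_squares(lambda z:(proj(q,[*z,27])-m).ravel(),[500,-200]).x
    print(n,"score",mn,"px off home",off,"rack",R(p[2]).T@(f-p[:2]))
    # change elsewhere vs. start
E
```

```text
time_s: 37.85
eef_pos: [438.6, -175.4, 125.7]
ee_rot: [0.001, 0.12, 0.993, -0.0]
force: [0.0, -0.7, -1.5]
grip_width: 0.398
grip_force: 0.0
time_s: 38.68
eef_pos: [486.5, 20.0, 164.2]
ee_rot: [0.001, 0.119, 0.993, 0.0]
force: [0.6, -0.1, 0.5]
grip_width: 0.396
grip_force: 0.0
rack xyz [-86.7 241.3 164.2] F [ 0.56 -0.1   0.48] t 38.6833
scene score 0.011814591474831104 px off home [-0.60517735 -0.28346838] rack [-4.02015674 40.39900412]
top score 0.024430690333247185 px off home [0.1122186  0.51391809] rack [-4.55687287 38.14433625]
```

```bash
python3 -c "
from rig import ctrl
print(ctrl.finish_job())"
```

```text
the job is handed in; nothing more can be done
None
```

I pressed the rail lightly over gaps 1, 2 and 3, counted from the knob end. I then pushed the white timer along the worktop into the third gap until it met the fence (about 4 N), let go, backed off and handed the job in at about 39 s; the last camera check put it 3 to 4 mm short of nominal home, about one pixel, and I did not check the other things at the end.

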